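# Load the toner cartridge and shut the printer

## Robot

A 6-joint arm with a two-finger parallel gripper is mounted at the origin on the work surface. World frame = base frame: x ahead of the robot, y to its left, z up, the work surface at z = 0. Lengths are in m, angles in rad, forces in N, time in s.
With the tool pointing down it reaches from about 0.425 to 0.95 m from the base axis. Payload 3.5 kg.
Tool frame: the origin (TCP) lies on the centre line of the jaws, within the pads' length; the fingertips stand 14 mm ahead of it and the grasp point (between the pads) lies 5 mm behind it (ctrl.finger_overhang is the distance from the TCP to the fingertips, in m); z points along the fingers, y is the line along which they close (so a half turn about z gives the same grasp; the last joint's range is limited). The gripper opens to 85 mm and grips with 20 to 120 N. Pads are 22 mm wide; open, the fingers measure 114 mm over their backs; the gripper's body (76 mm by 85 mm) begins 54 mm behind the grasp point. The pads swing forward as they close: fully open they stand 13 mm farther back than shut.
Start: joints at [-1.437, 0.286, 1.577, -0, 1.279, -0.15], TCP at [0.189, -0.648, 0.245] pointing down, gripper open.
Joint ranges: [-2.77, 2.77], [-0.9, 2.22], [0.21, 2.48], [-1.53, 4.67], [0.24, 2.81], [-2.84, 2.84]. Speed limits (rad/s): [2.79, 2.79, 3.14, 3.14, 3.14, 3.14].

## Interface

Orientations are given as a unit quaternion [x, y, z, w].
In Python, from plant import ctrl gives the robot as it stands.
- The arm moves only by the tool send_rows, never from a script. Its argument "moves" is text: rows parted by semicolons, each of 7 numbers parted by spaces: the turn, a rotation vector about the tool's x, y, z in units of 360 degrees (1.0 is 360 degrees), then the shift along the tool's x, y, z in units of 20 cm (1.0 is 20 cm), then the gripper's target within -1 to 1 (fully open at 1, half-way at 0, shut at -1). A call has 1 to 12 rows; each row is the pose to reach, as a shift and turn from the pose commanded when the call began, along the tool's axes at that moment, turning the shorter way round; what a row does not reach only later rows make up. A row lasts 1/8 s, in which the tool goes at most 62.5 mm and 10.7 degrees, less where a joint would pass 70% of its speed; a pose out of reach is approached as far as the arm can. A call with a number of a shift or a turn outside -1 to 1 is refused whole. A call with a gripper value outside its range is refused whole. The fingers move at their own pace and stop on an object; "newtons" is the grip in N (left out, the last holds). Time passes only in rows, so rows that repeat a pose let the fingers close. It gives the time, the measured TCP pose, the force, the opening and the grip force at its end, in the units of the state.
- ctrl.get_state(): the state, without advancing time (a new reading comes with each control period).
- ctrl.read_camera(name): name is "side" or "top"; returns a dict with "image" (420x560x3 uint8, red, green, blue), "fovy" (degrees; the focal length in pixels is half the picture's height over the tangent of half this angle, whatever the lens; pixels are square), "cx", "cy" (the principal point, pixels), "distortion" ([k1, k2, p1, p2, k3] as OpenCV has them; the pictures are not rectified), "extrinsics" (4x4, takes a point from camera to world coordinates). Camera axes: x right, y up, looking along -z (the intrinsics and any distortion apply to the point x, -y, -z); pixel columns grow to the right and rows downward; lengths in m; the calibration is good to about 2 mm. A picture is of the moment at which its call begins. There is no depth.
- ctrl.sign_off(): hands the job in; it is judged then, once.
The state is a dict: "time": time; "qpos": joint angles; "dq": joint speeds; "joint_efforts": joint torques, N m; "eef_pos": TCP position; "tcp_rot": TCP orientation; "contact_force": force on the tool from outside, world axes, zero at the start; "wrist_torque": the same for the moment, N m; "opening": opening from 0.0 (shut) to 1.0 (fully open); "finger_force": force on a finger pad.
Only numpy, scipy, OpenCV 4.12 (cv2) and the standard library are available. Lean on these libraries where they do the work, as an engineer would, in place of code of your own. Each camera call takes 0.05 s, during which the arm holds its last target. There are 200 camera calls.

## Task

Load the small toner cartridge (the one with a bar handle and two side lugs) into the printer: lower it into the round port with its lugs through the two slots, push it down against the spring, turn it clockwise (seen from above) about a quarter turn to the stop and let it rise into its lock. Then slide the printer's flat cover fully shut over it. Do not disturb the round-knobbed spent cartridge or the jar that stand on the counter beside the printer.

Things in the scene. Friction and masses are not known exactly. Their poses are not given: they have to be found in the camera images.
- toner_center (a point): Toner cartridge, loose, black, 0.18 to 0.33 kg, upright: a drum 52 mm across, 40 mm tall, 68 mm with its bar handle. Two opposite lugs, 10 mm wide, reach 36 mm from the axis, 16 to 22 mm above the underside. Point on the axis 34 mm above the underside; x runs along bar and lugs (a half turn makes no difference), z up.
- toner_bar (a point): Centre of the cartridge's bar handle, on its axis, 20 mm above toner_center: a bar 46 mm long (along x), 12 mm thick, 28 mm tall, standing on the drum's flat top. Axes as toner_center.
- printer: White desktop printer, fixed: 220 mm (its x; the front faces -x) by 380 mm (its y) by 160 mm tall. Origin under its middle, on the counter. In its top, 85 mm from the middle towards its -y side, is a square well 132 mm wide and 43 mm deep with the toner port at the bottom.
- port (a point): On the port's vertical axis, level with the collar's top face, 117 mm above the counter; axes as the printer's. The collar has a hole 58 mm across with two opposite slots 14 mm wide reaching 38 mm from the axis, on the line 80 degrees (1.396 rad) anticlockwise of x seen from above. Locked: turned clockwise 80 degrees to a stop, bar along x, toner_center 7 mm above this point.
- platform (a joint): Sprung plate in the port under the cartridge, m pressed down: 0 empty, 0.008 locked, 0.017 at its lower stop; 500 N/m. Let go unlocked, toner_center floats 11 to 15 mm above the port point. The cartridge turns only with toner_center pushed to 2 mm above the port point or lower (stop 2 mm below it), a push of 5 to 9 N; let go after the turn, it rises into the lock.
- shutter (a joint): The flat sliding cover on the printer's top, 150 by 136 mm, moving along the printer's -y over the port: 0 m is fully open, 0.165 m fully shut (end stop); it starts at 0 to 0.02. Sliding takes 2 to 5 N and it stays where it is left. It clears the handle of a locked cartridge by 3 mm and strikes that of an unlocked one.
- shutter_grip (a point): The centre of the cover's upright rib, a block 62 mm long (along the printer's x), 14 mm thick (along y) and 24 mm tall, standing in the middle of the cover with its top 190 mm above the counter; this point is 12 mm below its top and 12 mm above the cover's upper face (which is at 166 mm). Its axes are the printer's.
- spent_center (a point): The spent cartridge, not to be disturbed: a black drum 66 mm in diameter, 44 mm tall, with a round knob (24 mm diameter, 16 mm tall), no lugs. Point on its axis, 30 mm above the counter.
- jar_center (a point): A closed jar, 60 mm in diameter, 75 mm tall, not to be disturbed. Point on its axis, half-way up.

How it is judged:
By the outcome, as a careful person would: the job done as asked, in the order asked, and still so for the second after the job is handed in, with the robot touching nothing.
It also fails if it takes over 61 s, if anything falls off the work surface, if the arm or the gripper's body presses on something with over 40 N, if the wrist force passes 120 N, or if a joint passes its speed limit or range.

## Working session

There is one attempt and no reset: what is moved stays moved. The work goes in short steps, Python scripts to look and compute and a tool call to move; the robot and the scene stay as the last step left them, time stands still between calls to the robot, and variables do not carry over. Pictures are saved under pics/ and viewed, at most 10 in all, crops included, and the job is handed in when it is done.

Besides the shell and the picture viewer there is one more tool, called after "Request:" as name(argument=value, ...), one argument or row to a line, values as JSON. send_rows: Moves the arm, as the interface text tells. Its arguments: {"type":"object","properties":{"moves":{"type":"string"},"newtons":{"type":"number"}},"required":["moves"]}

```bash
ls; mkdir -p pics
cat > h.py <<'E'
import numpy as np, cv2
from plant import ctrl
def cam(n):
    c=ctrl.read_camera(n); im=c['image']; f=im.shape[0]/2/np.tan(np.radians(c['fovy'])/2)
    K=np.array([[f,0,c['cx']],[0,f,c['cy']],[0,0,1]]); return im,K,np.array(c['distortion'],float),np.array(c['extrinsics'])
def toz(px,z,K,D,E):
    p=cv2.undistortPoints(np.array(px,float).reshape(-1,1,2),K,D).reshape(-1,2)
    d=np.c_[p[:,0],-p[:,1],-np.ones(len(p))]@E[:3,:3].T; o=E[:3,3]
    return o+d*((np.array(z)-o[2])/d[:,2])[:,None]
def proj(P,K,D,E):
    q=(np.array(P,float).reshape(-1,3)-E[:3,3])@E[:3,:3]; q=q*[1,-1,-1]
    return cv2.projectPoints(q,np.zeros(3),np.zeros(3),K,D)[0].reshape(-1,2)
E
python3 - <<'E'
from h import *
s=ctrl.get_state(); print({k:np.round(v,3) for k,v in s.items()})
for n in('top','side'):
    im,K,D,E=cam(n); print(n,K[0,0],K[:2,2],D,E.round(3).tolist()); cv2.imwrite(f'pics/{n}0.png',cv2.resize(im[:,:,::-1],(800,600),interpolation=cv2.INTER_CUBIC))
E
```

```text
pics
{'time': np.float64(0.0), 'qpos': array([-1.437,  0.287,  1.578,  0.   ,  1.279, -0.15 ]), 'dq': array([0.001, 0.   , 0.002, 0.001, 0.001, 0.   ]), 'joint_efforts': array([-1.0000e-03, -4.0598e+01, -2.9263e+01, -0.0000e+00,  6.0000e-03,
        0.0000e+00]), 'eef_pos': array([ 0.189, -0.647,  0.244]), 'tcp_rot': array([ 0.99 ,  0.141,  0.   , -0.001]), 'contact_force': array([-0.324,  0.324,  0.027]), 'wrist_torque': array([ 0.008, -0.051,  0.04 ]), 'finger_force': np.float64(0.0), 'opening': np.float64(1.0)}
top 452.8925285536832 [278.00489703 210.23257763] [-0.01572632  0.          0.          0.          0.        ] [[0.002, 0.999, -0.045, 0.471], [-1.0, 0.004, 0.026, -0.036], [0.027, 0.045, 0.999, 1.1], [0.0, 0.0, 0.0, 1.0]]
side 507.96624763692563 [285.98767267 210.46183733] [0.02293732 0.         0.         0.         0.        ] [[-0.936, 0.235, -0.262, 0.203], [-0.351, -0.574, 0.739, 0.887], [0.023, 0.784, 0.62, 0.921], [0.0, 0.0, 0.0, 1.0]]
```

View pics/top0.png

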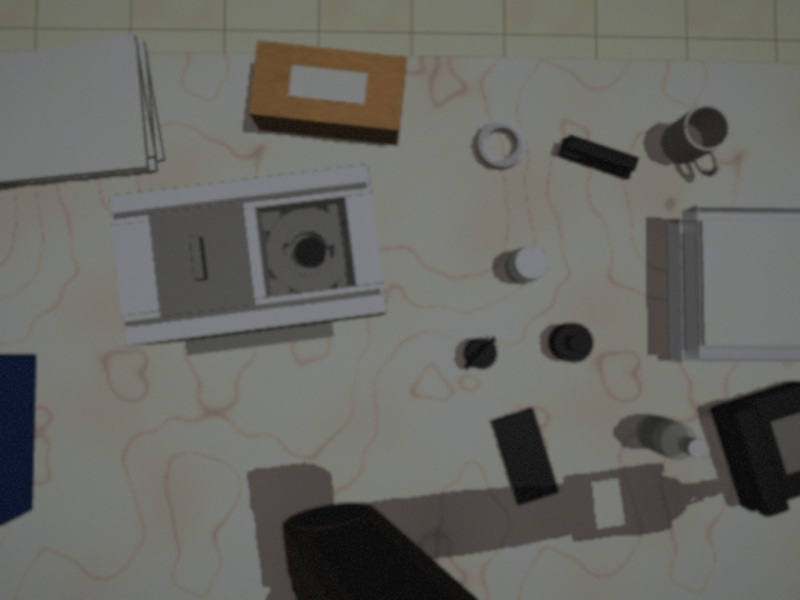

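View pics/side0.png

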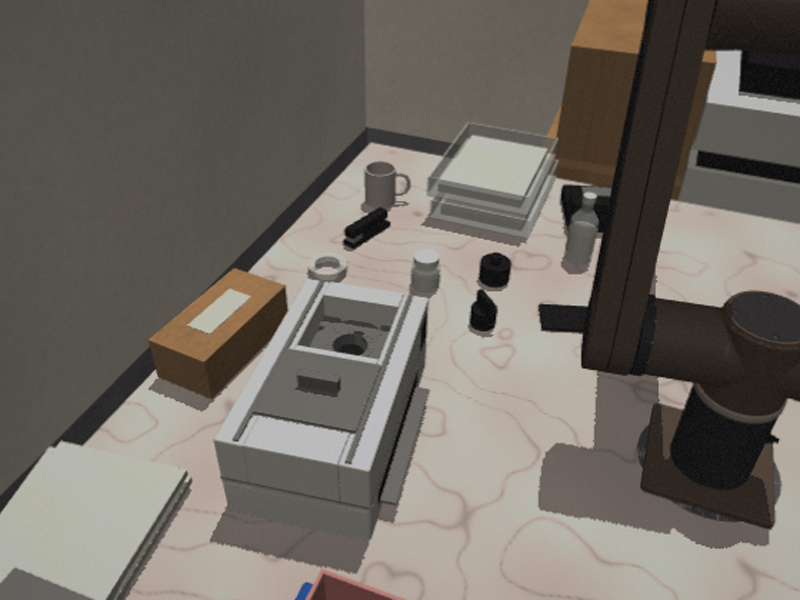

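The top view shows the toner near (480,352), the spent cartridge at (571,342), the jar at (525,264), the printer's well centre near (306,248) and the rib at (198,258), all in 800-wide pixels. I'll take enlarged crops next.

Run:
```python
from h import *
im,K,D,E=cam('top'); im2,*_=cam('side')
def crop(im,x,y,w,h,s):
    c=cv2.resize(im[y:y+h,x:x+w,::-1],None,fx=s,fy=s,interpolation=cv2.INTER_CUBIC); return np.clip(c*1.6,0,255).astype('uint8')
cv2.imwrite('pics/a.png',crop(im,72,108,200,140,4))      # printer
cv2.imwrite('pics/b.png',np.hstack([crop(im,310,220,50,50,8),crop(im2,315,190,50,50,8)]))
```

```text
(no output)
```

View pics/a.png

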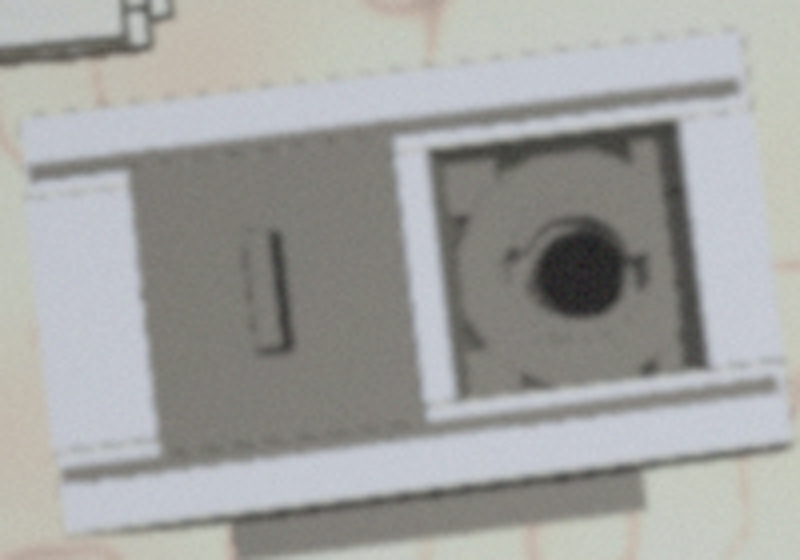

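View pics/b.png

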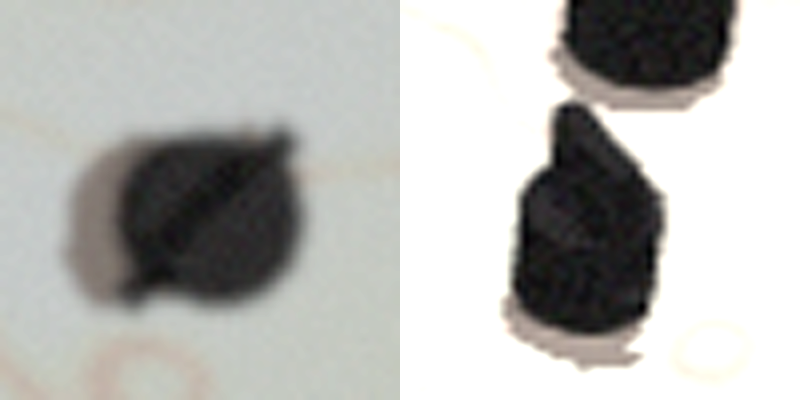

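The toner's drum centre is at crop (210,217), with lug ends at (133,293) and (290,138). In the printer crop the outline corners are (22,118), (742,32), (792,440) and (68,532). The well corners are (430,150), (680,122), (708,368) and (455,398). The slot ends are about (512,258) and (643,270), and the rib top runs from (262,230) to (275,352).

Run:
```python
from h import *
from scipy.optimize import least_squares
im,K,D,E=cam('top')
A=lambda p:(np.array(p,float)+.5)/4-.5+[72,108]; B=lambda p:(np.array(p,float)+.5)/8-.5+[310,220]
def show(n,p,z): 
    w=toz(p,np.full(len(p),z),K,D,E); print(n,w[:,:2].round(4).tolist()); return w
o=show('outline',A([(22,118),(742,32),(792,440),(68,532)]),.166)
w=show('well',A([(430,150),(680,122),(708,368),(455,398)]),.16)
for q in(o,w): print(np.linalg.norm(np.roll(q,-1,0)-q,axis=1).round(4), q.mean(0).round(4), np.degrees(np.arctan2((q[1]-q[0])[1],(q[1]-q[0])[0]))+90,np.degrees(np.arctan2((q[2]-q[3])[1],(q[2]-q[3])[0]))+90,np.degrees(np.arctan2((q[0]-q[3])[1],(q[0]-q[3])[0])),np.degrees(np.arctan2((q[1]-q[2])[1],(q[1]-q[2])[0])))
show('slots',A([(512,258),(643,270),(577,264)]),.117)
show('rib',A([(262,230),(275,352)]),.19)
show('drum',B([(210,217)]),.04); l=show('lugs',B([(133,293),(290,138)]),.022)
print(l.mean(0),np.degrees(np.arctan2(*(l[1]-l[0])[[1,0]])))
show('spent,jar',np.array([[571,342],[525,264]])*.7,.05)
# side camera: drum/bar check
im2,K2,D2,E2=cam('side')
cv2.imwrite('pics/s.png',im2[:,:,::-1])
print(proj([[*toz(B([(210,217)]),.04,K,D,E)[0][:2],z] for z in(.0,.04,.068)],K2,D2,E2))
print(K2[0,0])
```

```text
outline [[0.6628, 0.3544], [0.7104, -0.0165], [0.498, -0.0432], [0.4498, 0.3262]]
well [[0.6485, 0.1456], [0.6641, 0.0158], [0.5354, 0.0004], [0.5193, 0.1311]]
[0.374  0.2142 0.3726 0.2149] [0.5802 0.1552 0.166 ] 7.325513037913552 7.432086530887162 7.545112169597043 7.17324241020511
[0.1308 0.1297 0.1316 0.13  ] [0.5918 0.0732 0.16  ] 6.863316357013204 7.021082254168817 6.410932292899898 6.7862538608711995
slots [[0.5978, 0.1088], [0.5916, 0.0377], [0.5947, 0.0735]]
rib [[0.6018, 0.2233], [0.5405, 0.2158]]
drum [[0.4339, -0.1996]]
lugs [[0.4107, -0.1793], [0.4568, -0.2264]]
[ 0.43373068 -0.2028593   0.022     ] -45.60827792503267
spent,jar [[0.4514, -0.3479], [0.5789, -0.273]]
[[337.06755432 225.98621395]
 [338.29802371 214.95551278]
 [339.18613996 207.00031121]]
507.96624763692563
```

```bash
cat >> h.py <<'E'
def R2(a): a=np.radians(a); return np.array([[np.cos(a),-np.sin(a)],[np.sin(a),np.cos(a)]])
def overlay(fn,port,yaw,ton,tyaw):
    out=[]
    S=5
    def dr(n,x,y,w,h,curves):
        im,K,D,E=cam(n); c=np.clip(cv2.resize(im[y:y+h,x:x+w,::-1],None,fx=S,fy=S,interpolation=cv2.INTER_CUBIC)*1.6,0,255).astype('uint8')
        for P,col in curves:
            q=(proj(P,K,D,E)-[x,y]+.5)*S-.5
            cv2.polylines(c,[np.round(q*8).astype(int)],False,col,1,cv2.LINE_AA,3)
        return c
    def cur(P,c,a,z): return np.c_[np.array(P)@R2(a).T+c,np.full(len(P),z)]
    t=np.linspace(0,2*np.pi,60); ci=lambda r:np.c_[np.cos(t),np.sin(t)]*r
    bx=lambda a,b:np.array([[-a,-b],[a,-b],[a,b],[-a,b],[-a,-b]])
    pc=[(cur(bx(.066,.066),port,yaw,.16),(0,0,255)),(cur(bx(.066,.066),port,yaw,.117),(0,255,255)),(cur(ci(.029),port,yaw,.117),(0,255,0)),(cur(bx(.038,.007),port,yaw+80,.117),(255,0,0)),
        (cur(bx(.11,.19)+[0,.085],port,yaw,.16),(255,0,255))]
    tc=[(cur(ci(.026),ton,0,.04),(0,255,0)),(cur(ci(.026),ton,0,0),(0,255,255)),(cur(bx(.023,.006),ton,tyaw,.068),(0,0,255)),(cur(bx(.036,.005),ton,tyaw,.019),(255,0,0))]
    a=np.hstack([dr('top',170,130,80,75,pc),dr('side',212,195,80,75,pc)])
    S=6
    b=np.hstack([dr('top',305,230,66,37,tc),dr('side',307,196,66,37,tc)])
    b=b[:,:800]; b=cv2.copyMakeBorder(b,0,0,0,800-b.shape[1],0); cv2.imwrite(fn,np.vstack([a,b])[:600])
E
python3 -c "
from h import *
overlay('pics/o1.png',np.array([.5925,.0727]),7.2,np.array([.434,-.2005]),-45.6)"
```

```text
(no output)
```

View pics/o1.png

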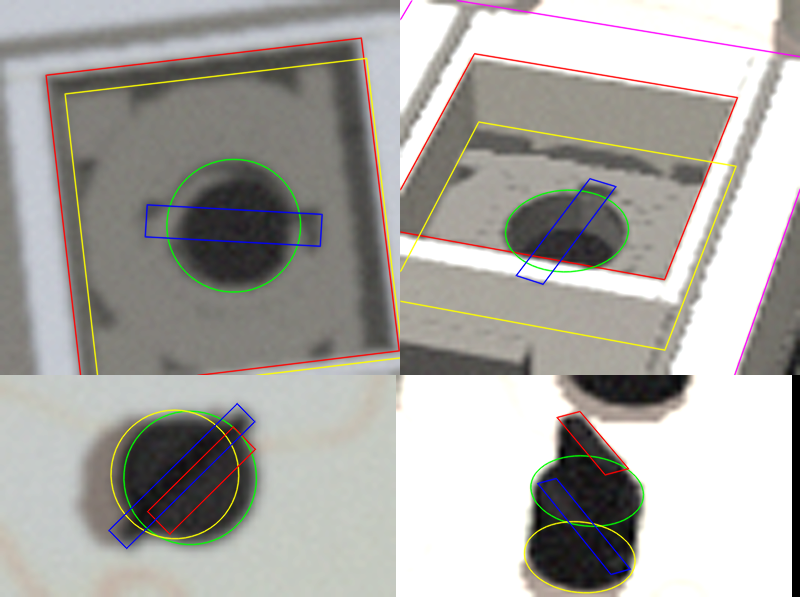

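The overlay fits: the well rim (red) and hole (green) match in both views, and the toner outlines sit about 1 mm right of the drum. I'll use toner (0.4346, -0.1995) and move above it.

```bash
cat >> h.py <<'E'
from scipy.spatial.transform import Rotation as Ro
def plan(p,yaw):
    s=ctrl.get_state(); r=Ro.from_quat(s['tcp_rot']); t=Ro.from_euler('z',yaw,degrees=True)*Ro.from_euler('x',180,degrees=True)
    print('at',s['eef_pos'].round(4),'yaw',np.degrees(np.arctan2(*r.as_matrix()[[1,0],0])).round(2),'t',round(s['time'],2),'F',s['contact_force'].round(2),'M',s['wrist_torque'].round(2),'open',round(float(s['opening']),3),'q6',s['qpos'][5].round(2))
    print('rows',((r.inv()*t).as_rotvec()/2/np.pi).round(4),(r.inv().apply(np.array(p)-s['eef_pos'])/.2).round(4))
E
python3 -c "
from h import *
plan([.4346,-.1995,.13],134.4)"
```

```text
at [ 0.189  -0.648   0.2453] yaw 16.26 t 0.5 F [ 0.26 -0.23 -0.35] M [ 0.06  0.04 -0.01] open 1.005 q6 -0.15
rows [-0.     -0.     -0.3282] [ 1.8065 -1.8088  0.5767]
```

Request:
send_rows(
  moves="0 0 -0.164 0.9 -0.9 0.2 0;0 0 -0.164 0.9 -0.9 0.2 0;0 0 -0.164 0.9 -0.9 0.2 0;0 0 -0.164 0.9 -0.9 0.2 0;0 0 -0.164 0.9 -0.9 0.2 0;0 0 -0.164 0.9 -0.9 0.2 0;0 0 -0.164 0.9 -0.9 0.2 0",
  newtons=80,
)

```text
time: 1.38
eef_pos: [0.3116, -0.4246, 0.2056]
tcp_rot: [0.792, 0.611, -0.0, 0.0]
contact_force: [0.1, 0.3, 0.5]
opening: 0.5
finger_force: 0.0
```

```bash
python3 -c "
from h import *
plan([.4346,-.1995,.12],134.4)"
```

```text
at [ 0.3116 -0.4246  0.2056] yaw 75.27 t 1.38 F [0.07 0.29 0.5 ] M [0.02 0.02 0.04] open 0.5 q6 -0.87
rows [ 0.000e+00  1.000e-04 -1.643e-01] [1.2452 0.3082 0.4276]
```

Request:
send_rows(
  moves="0 0 -0.164 1.0 0.308 0.2 0;0 0 -0.164 1.0 0.308 0.2 0;0 0 -0.164 1.0 0.308 0.2 0;0 0 -0.164 1.0 0.308 0.2 0;0 0 -0.164 1.0 0.308 0.2 0;0 0 -0.164 1.0 0.308 0.2 0;0 0 -0.164 1.0 0.308 0.2 0",
)

```text
time: 2.25
eef_pos: [0.4218, -0.2472, 0.1655]
tcp_rot: [0.389, 0.921, -0.0, 0.0]
contact_force: [0.1, -0.1, -0.1]
opening: 0.499
finger_force: 0.0
```

```bash
python3 -c "
from h import *
plan([.4346,-.1995,.12],134.4)"
```

```text
at [ 0.4218 -0.2472  0.1655] yaw 134.18 t 2.25 F [ 0.12 -0.15 -0.1 ] M [ 0.01 -0.06 -0.03] open 0.499 q6 -1.51
rows [ 0.      0.     -0.0006] [0.1267 0.2121 0.2274]
```

Request:
send_rows(
  moves="0 0 -0.0006 0.127 0.212 0.2 0;0 0 -0.0006 0.127 0.212 0.2 0;0 0 -0.0006 0.127 0.212 0.4 0;0 0 -0.0006 0.127 0.212 0.54 0;0 0 -0.0006 0.127 0.212 0.54 0;0 0 -0.0006 0.127 0.212 0.54 -1;0 0 -0.0006 0.127 0.212 0.54 -1;0 0 -0.0006 0.127 0.212 0.54 -1;0 0 -0.0006 0.127 0.212 0.54 -1;0 0 -0.0006 0.127 0.212 0.54 -1",
  newtons=80,
)

```text
time: 3.5
eef_pos: [0.4354, -0.2003, 0.059]
tcp_rot: [0.386, 0.922, -0.001, 0.002]
contact_force: [-0.8, -2.2, 5.5]
opening: 0.122
finger_force: 80.8
```

```bash
python3 -c "
from h import *
plan([.4346,-.1995,.057],134.4)"
```

```text
at [ 0.4354 -0.2003  0.059 ] yaw 134.57 t 3.5 F [-0.84 -2.16  5.51] M [-0.22  0.18 -0.03] open 0.122 q6 -1.42
rows [-0.      0.0005  0.0005] [ 0.0057 -0.0001  0.01  ]
```

Request:
send_rows(
  moves="0 0 0 0 0 -0.2 -1;0 0 0 0 0 -0.5 -1;0 0 0 0 0 -0.8 -1;0 0 0 0 0 -1.0 -1;0 0 0 0 0 -1.0 -1",
)

```text
time: 4.12
eef_pos: [0.4357, -0.1999, 0.261]
tcp_rot: [0.386, 0.922, -0.001, 0.004]
contact_force: [0.6, -0.5, -3.3]
opening: 0.123
finger_force: 79.7
```

```bash
python3 -c "
from h import *
plan([.5925,.0727,.25],87.2)"
```

```text
at [ 0.4357 -0.1999  0.261 ] yaw 134.56 t 4.12 F [ 0.65 -0.55 -3.33] M [-0.01  0.05  0.02] open 0.123 q6 -1.42
rows [0.0007 0.001  0.1316] [0.4214 1.5148 0.054 ]
```

Request:
send_rows(
  moves="0.0007 0.001 0.1316 0.278 1.0 0 -1;0.0007 0.001 0.1316 0.278 1.0 0 -1;0.0007 0.001 0.1316 0.278 1.0 0 -1;0.0007 0.001 0.1316 0.278 1.0 0 -1;0.0007 0.001 0.1316 0.278 1.0 0 -1;0.0007 0.001 0.1316 0.278 1.0 0 -1",
)

```text
time: 4.88
eef_pos: [0.5366, -0.0183, 0.254]
tcp_rot: [0.723, 0.691, -0.002, -0.006]
contact_force: [0.2, 0.5, -4.1]
opening: 0.122
finger_force: 79.6
```

```bash
python3 -c "
from h import *
plan([.5925,.0727,.25],87.2)"
```

```text
at [ 0.5366 -0.0183  0.254 ] yaw 87.34 t 4.88 F [ 0.21  0.5  -4.07] M [-0.    0.03 -0.01] open 0.122 q6 -0.18
rows [-0.0019 -0.0008  0.0004] [0.4672 0.2586 0.0192]
```

Request:
send_rows(
  moves="-0.0013 -0.0003 0.0004 0.467 0.258 0 -1;-0.0013 -0.0003 0.0004 0.467 0.258 0 -1;-0.0013 -0.0003 0.0004 0.467 0.258 0 -1;-0.0013 -0.0003 0.0004 0.467 0.258 0 -1",
)

```text
time: 5.38
eef_pos: [0.5931, 0.0709, 0.2557]
tcp_rot: [0.725, 0.689, 0.0, -0.001]
contact_force: [0.3, -0.5, -2.2]
opening: 0.122
finger_force: 79.5
```

```bash
cat >> h.py <<'E'
def held(fn,port,yaw,c,zb,cyaw,S=5,xs=(212,150),xt=(165,110)):
    out=[]
    t=np.linspace(0,2*np.pi,60); ci=lambda r:np.c_[np.cos(t),np.sin(t)]*r
    bx=lambda a,b:np.array([[-a,-b],[a,-b],[a,b],[-a,b],[-a,-b]])
    cur=lambda P,c,a,z: np.c_[np.array(P)@R2(a).T+c,np.full(len(P),z)]
    cs=[(cur(ci(.026),c,0,zb),(0,255,255)),(cur(ci(.026),c,0,zb+.04),(0,255,0)),(cur(bx(.036,.005),c,cyaw,zb+.019),(255,0,0)),(cur(bx(.066,.066),port,yaw,.16),(0,0,255)),(cur(ci(.029),port,0,.117),(0,255,0)),(cur(bx(.038,.007),port,yaw+80,.117),(255,0,255))]
    for n,(x,y) in(('top',xt),('side',xs)):
        im,K,D,E=cam(n); h=im[y:y+110,x:x+80,::-1]; c=np.clip(cv2.resize(h,None,fx=S,fy=S,interpolation=cv2.INTER_CUBIC)*1.8,0,255).astype('uint8')
        for P,col in cs:
            q=(proj(P,K,D,E)-[x,y]+.5)*S-.5; cv2.polylines(c,[np.round(q*8).astype(int)],False,col,1,cv2.LINE_AA,3)
        out.append(c)
    cv2.imwrite(fn,np.hstack(out))
E
python3 -c "
from h import *
plan([.5925,.0727,.22],87.2)
s=ctrl.get_state();p=s['eef_pos']
held('pics/h1.png',np.array([.5925,.0727]),7.2,p[:2],p[2]-.059,87.2)"
```

```text
at [0.5931 0.0709 0.2557] yaw 87.09 t 5.38 F [ 0.25 -0.54 -2.21] M [ 0.04 -0.03 -0.02] open 0.122 q6 -0.0
rows [-0.0002 -0.0002 -0.0003] [ 0.0085 -0.0032  0.1786]
```

View pics/h1.png

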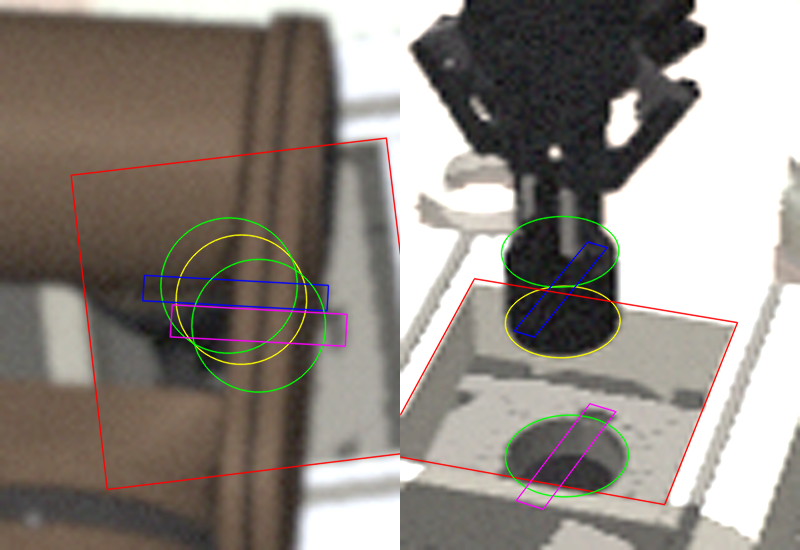

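The side view shows the held drum (left about x=505, right 617, bottom 354) lying on its predicted outline, and the hole matches its circle. I'll descend in steps and watch the force.

Request:
send_rows(
  moves="0 0 0 0.0085 -0.0032 0.15 -1;0 0 0 0.0085 -0.0032 0.25 -1;0 0 0 0.0085 -0.0032 0.35 -1;0 0 0 0.0085 -0.0032 0.38 -1;0 0 0 0.0085 -0.0032 0.38 -1",
)

```text
time: 6.1
eef_pos: [0.5935, 0.0733, 0.181]
tcp_rot: [0.725, 0.689, 0.001, -0.0]
contact_force: [-0.2, 0.4, -1.7]
opening: 0.124
finger_force: 79.6
```

```bash
python3 -c "
from h import *
plan([.5925,.0727,.163],87.2)"
```

```text
at [0.5935 0.0733 0.181 ] yaw 87.03 t 6.1 F [-0.15  0.43 -1.66] M [0.01 0.03 0.02] open 0.124 q6 0.0
rows [ 0.0002 -0.0003 -0.0005] [-0.0034 -0.005   0.09  ]
```

Request:
send_rows(
  moves="0 0 0 0 0 0.02 -1;0 0 0 0 0 0.04 -1;0 0 0 0 0 0.06 -1;0 0 0 0 0 0.075 -1;0 0 0 0 0 0.075 -1",
)

```text
time: 6.72
eef_pos: [0.5934, 0.0735, 0.1659]
tcp_rot: [0.725, 0.689, 0.001, -0.0]
contact_force: [-0.4, 0.2, -1.9]
opening: 0.12
finger_force: 79.6
```

```bash
python3 -c "
from h import *
plan([.5925,.0727,.155],87.2)"
```

```text
at [0.5934 0.0735 0.1659] yaw 87.04 t 6.72 F [-0.4   0.24 -1.92] M [-0.01 -0.01 -0.02] open 0.12 q6 0.0
rows [ 0.0002 -0.0003 -0.0004] [-0.0042 -0.0041  0.0547]
```

Request:
send_rows(
  moves="0 0 0 -0.004 -0.004 0.02 -1;0 0 0 -0.004 -0.004 0.035 -1;0 0 0 -0.004 -0.004 0.05 -1;0 0 0 -0.004 -0.004 0.065 -1;0 0 0 -0.004 -0.004 0.065 -1",
)

```text
time: 7.35
eef_pos: [0.5927, 0.0727, 0.1536]
tcp_rot: [0.725, 0.689, 0.001, -0.0]
contact_force: [-2.0, 0.3, 1.4]
opening: 0.121
finger_force: 80.1
```

```bash
python3 -c "
from h import *
plan([.5925,.0727,.142],87.2)"
```

```text
at [0.5927 0.0727 0.1536] yaw 87.04 t 7.35 F [-1.98  0.27  1.37] M [-0.1   0.33  0.04] open 0.121 q6 0.0
rows [ 0.0002 -0.0003 -0.0005] [-0.0002 -0.0013  0.0581]
```

Request:
send_rows(
  moves="0 0 0 0 -0.003 0.015 -1;0 0 0 0 -0.003 0.03 -1;0 0 0 0 -0.003 0.045 -1;0 0 0 0 -0.003 0.06 -1;0 0 0 0 -0.003 0.06 -1",
)

```text
time: 7.98
eef_pos: [0.5928, 0.0728, 0.1423]
tcp_rot: [0.725, 0.689, 0.002, 0.0]
contact_force: [-1.6, -0.1, 6.9]
opening: 0.122
finger_force: 80.9
```

```bash
python3 -c "
from h import *
plan([.5925,.0727,.142],87.2)"
```

```text
at [0.5928 0.0728 0.1423] yaw 87.04 t 7.97 F [-1.6  -0.05  6.86] M [ 0.02  0.38 -0.01] open 0.122 q6 0.0
rows [ 0.0005 -0.0003 -0.0005] [-0.0005 -0.0015  0.0017]
```

Request:
send_rows(
  moves="0 0 0.02 0 0 0 -1;0 0 0.04 0 0 0 -1;0 0 0.06 0 0 0 -1;0 0 0.08 0 0 0 -1;0 0 0.10 0 0 0 -1",
)

```text
time: 8.6
eef_pos: [0.5944, 0.072, 0.1434]
tcp_rot: [0.903, 0.429, 0.004, 0.002]
contact_force: [0.9, -1.4, 6.9]
opening: 0.124
finger_force: 80.8
```

```bash
python3 -c "
from h import *
plan([.5925,.0727,.142],7.2)"
```

```text
at [0.5944 0.072  0.1434] yaw 50.84 t 8.6 F [ 0.86 -1.43  6.94] M [-0.44 -0.1   0.07] open 0.124 q6 0.63
rows [ 0.0006 -0.0011  0.1212] [-0.0033 -0.0096  0.0069]
```

Request:
send_rows(
  moves="0 0 0.02 -0.003 -0.006 0.005 -1;0 0 0.04 -0.003 -0.006 0.005 -1;0 0 0.06 -0.003 -0.006 0.005 -1;0 0 0.08 -0.003 -0.006 0.005 -1;0 0 0.10 -0.003 -0.006 0.005 -1;0 0 0.117 -0.003 -0.006 0.005 -1;0 0 0.117 -0.003 -0.006 0.005 -1",
)

```text
time: 9.48
eef_pos: [0.593, 0.0721, 0.1425]
tcp_rot: [0.997, 0.078, 0.004, 0.0]
contact_force: [1.4, -1.1, 6.3]
opening: 0.118
finger_force: 80.9
```

```bash
python3 -c "
from h import *
plan([.5925,.0727,.142],7.2)"
```

```text
at [0.593  0.0721 0.1425] yaw 8.9 t 9.47 F [ 1.4  -1.1   6.26] M [-0.46  0.03 -0.  ] open 0.118 q6 1.37
rows [ 0.0002 -0.0012  0.0047] [-0.002  -0.0036  0.0023]
```

Request:
send_rows(
  moves="0 0 0.004 0 0 0 -1;0 0 0.008 0 0 0 -1;0 0 0.011 0 0 0 -1;0 0 0.011 0 0 0 -1",
)

```text
time: 9.98
eef_pos: [0.593, 0.073, 0.1424]
tcp_rot: [0.999, 0.044, 0.004, -0.001]
contact_force: [0.9, 1.9, 6.5]
opening: 0.125
finger_force: 80.9
```

```bash
python3 -c "
from h import *
plan([.5925,.0727,.142],7.2)"
```

```text
at [0.593  0.073  0.1424] yaw 5.02 t 9.97 F [0.89 1.86 6.54] M [-0.03 -0.07  0.2 ] open 0.125 q6 1.43
rows [-0.0001 -0.0012 -0.006 ] [-0.0025  0.0014  0.002 ]
```

Request:
send_rows(
  moves="0 0 0 0 0 -0.012 -1;0 0 0 0 0 -0.024 -1;0 0 0 0 0 -0.03 -1;0 0 0 0 0 -0.03 -1",
)

```text
time: 10.48
eef_pos: [0.5918, 0.0732, 0.1471]
tcp_rot: [0.999, 0.043, 0.002, -0.001]
contact_force: [3.2, 2.2, 4.0]
opening: 0.124
finger_force: 80.6
```

```bash
python3 -c "
from h import *
plan([.5925,.0727,.149],7.2)"
```

```text
at [0.5918 0.0732 0.1471] yaw 4.93 t 10.47 F [3.18 2.17 4.01] M [ 0.36 -0.74  0.05] open 0.124 q6 1.44
rows [-0.0003 -0.0008 -0.0063] [ 0.0031  0.003  -0.0095]
```

Request:
send_rows(
  moves="0 0 0 0 0 0 -0.2;0 0 0 0 0 0 -0.2;0 0 0 0 0 0 -0.2;0 0 0 0 0 -0.1 -0.2;0 0 0 0 0 -0.3 -0.2;0 0 0 0 0 -0.5 -0.2;0 0 0 0 0 -0.5 -0.2",
)

```text
time: 11.35
eef_pos: [0.5932, 0.0727, 0.2529]
tcp_rot: [0.999, 0.043, 0.006, -0.0]
contact_force: [0.5, -0.4, 0.4]
opening: 0.399
finger_force: 0.0
```

```bash
python3 -c "
from h import *
plan([.571,.2196,.25],7.2)
held('pics/h2.png',np.array([.5925,.0727]),7.2,np.array([.5925,.0727]),.090,7.2,xs=(212,180))"
```

```text
at [0.5932 0.0727 0.2529] yaw 4.96 t 11.35 F [ 0.52 -0.42  0.41] M [ 0.    0.02 -0.02] open 0.399 q6 1.44
rows [ 0.     -0.002  -0.0062] [-0.0471 -0.7412  0.014 ]
```

View pics/h2.png

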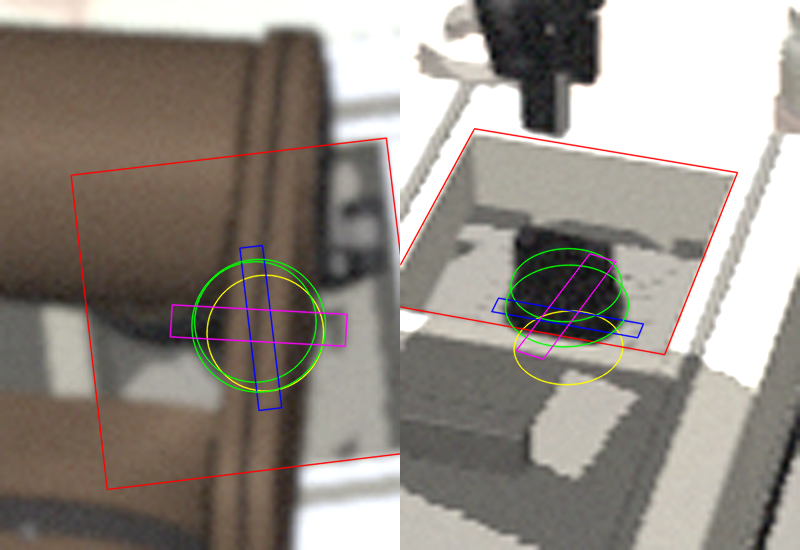

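The side view shows the cartridge in the port with its bar along the printer's x. The bar's top edge runs from about (515,226) to (612,236) in the right panel. I'll check its height against the locked and floating cases.

```bash
python3 -c "
from h import *
im,K,D,E=cam('side')
for z in(.158,.164):
  for yw in (7.2,5):
    P=[[*(np.array(p)@R2(yw).T+[.5925,.0727]),z] for p in((-.023,-.006),(.023,-.006),(-.023,.006),(.023,.006))]
    print(z,yw,((proj(P,K,D,E)-[212,180]+.5)*5-.5+[400,0]).round(0).tolist())
c=im[215:250,225:275,::-1]; cv2.imwrite('pics/z.png',np.clip(cv2.resize(c,None,fx=12,fy=12,interpolation=cv2.INTER_CUBIC)*3.5,0,255).astype('uint8'))
"
```

```text
0.158 7.2 [[616.0, 239.0], [521.0, 222.0], [608.0, 255.0], [513.0, 238.0]]
0.158 5 [[616.0, 240.0], [522.0, 221.0], [607.0, 256.0], [513.0, 237.0]]
0.164 7.2 [[615.0, 229.0], [520.0, 212.0], [608.0, 245.0], [512.0, 228.0]]
0.164 5 [[615.0, 230.0], [521.0, 211.0], [607.0, 246.0], [512.0, 227.0]]
```

View pics/z.png

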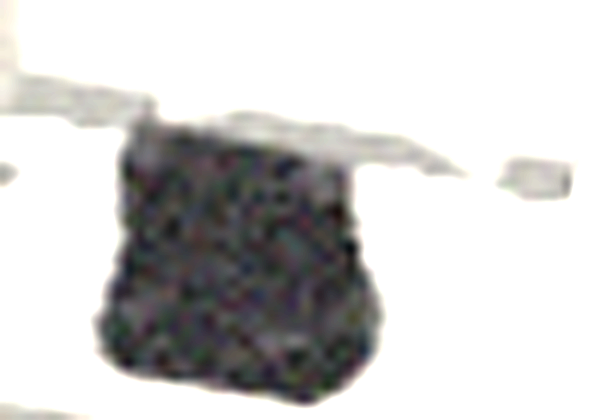

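The bar's top corners convert to panel coordinates (525,226) and (611,242), which puts the top at about z=0.157, so it's locked. Next is the cover rib.

Request:
send_rows(
  moves="0 -0.002 -0.006 -0.045 -0.74 0 -0.2;0 -0.002 -0.006 -0.045 -0.74 0 -0.2;0 -0.002 -0.006 -0.045 -0.74 0 -0.2;0 -0.002 -0.006 -0.045 -0.74 0 -0.2;0 -0.002 -0.006 -0.045 -0.74 0 -0.2",
)

```text
time: 12.12
eef_pos: [0.5686, 0.2188, 0.2454]
tcp_rot: [0.998, 0.062, -0.006, -0.0]
contact_force: [-0.3, -0.6, -0.3]
opening: 0.399
finger_force: 0.0
```

```bash
python3 -c "
from h import *
plan([.572,.2196,.184],7.2)
im,K,D,E=cam('side')
c=im[190:300,180:290,::-1].copy(); c=np.clip(cv2.resize(c,None,fx=5,fy=5,interpolation=cv2.INTER_CUBIC)*1.6,0,255).astype('uint8')
for z in(.166,.19):
  P=[[*(np.array(p)@R2(7.2).T+[.572,.2196]),z] for p in((-.031,-.007),(.031,-.007),(.031,.007),(-.031,.007))]
  q=(proj(P,K,D,E)-[180,190]+.5)*5-.5; cv2.polylines(c,[q.round().astype(int)],True,(0,0,255),1)
cv2.imwrite('pics/r.png',c)"
```

```text
at [0.5686 0.2188 0.2454] yaw 7.1 t 12.12 F [-0.3  -0.64 -0.25] M [-0.   -0.03 -0.02] open 0.399 q6 1.65
rows [-0.0002  0.002  -0.0003] [ 0.0214 -0.0015  0.3067]
```

View pics/r.png

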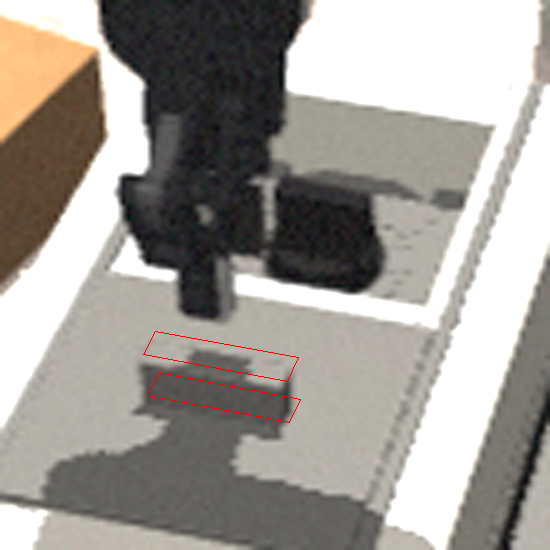

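The side view shows the rib about 5 mm farther towards +y than I had it: its near face's top-left is at (142,366), against a predicted (144,354). I'd taken the rib's edge for its centre in the top crop. I'll use rib centre y of about 0.2245 and close on it.

Request:
send_rows(
  moves="0 0.001 0 0.01 -0.03 0 -0.2;0 0.001 0 0.01 -0.03 0.1 -0.2;0 0.001 0 0.01 -0.03 0.2 -0.2;0 0.001 0 0.01 -0.03 0.28 -0.2;0 0.001 0 0.01 -0.03 0.30 -0.2;0 0.001 0 0.01 -0.03 0.30 -1;0 0.001 0 0.01 -0.03 0.30 -1;0 0.001 0 0.01 -0.03 0.30 -1;0 0.001 0 0.01 -0.03 0.30 -1",
  newtons=40,
)

```text
time: 13.3
eef_pos: [0.5695, 0.2255, 0.1866]
tcp_rot: [0.998, 0.062, -0.002, -0.0]
contact_force: [0.1, -2.2, -2.9]
opening: 0.153
finger_force: 43.2
```

```bash
python3 -c "
from h import *
plan([.571+.165*np.sin(np.radians(7.2)),.2235-.165*np.cos(np.radians(7.2)),.185],7.2)"
```

```text
at [0.5695 0.2255 0.1866] yaw 7.14 t 13.3 F [ 0.13 -2.17 -2.88] M [-0.29 -0.04  0.19] open 0.153 q6 1.66
rows [-0.0002  0.0007 -0.0002] [0.0069 0.8359 0.0067]
```

Request:
send_rows(
  moves="0 0 0 0 0.08 0 -1;0 0 0 0 0.18 0 -1;0 0 0 0 0.28 0 -1;0 0 0 0 0.38 0 -1;0 0 0 0 0.48 0 -1;0 0 0 0 0.58 0 -1;0 0 0 0 0.66 0 -1;0 0 0 0 0.7 0 -1;0 0 0 0 0.7 0 -1",
)

```text
time: 14.42
eef_pos: [0.5883, 0.0841, 0.1866]
tcp_rot: [0.998, 0.061, -0.0, 0.0]
contact_force: [6.8, -0.3, -6.2]
opening: 0.15
finger_force: 42.9
```

```bash
python3 -c "
from h import *
plan([.5903,.0598,.185],7.2)"
```

```text
at [0.5883 0.0841 0.1866] yaw 7.04 t 14.43 F [ 6.8  -0.35 -6.18] M [-0.14 -0.92  0.3 ] open 0.15 q6 1.42
rows [ 0.0001  0.0001 -0.0004] [-0.0051  0.1217  0.008 ]
```

Request:
send_rows(
  moves="0 0 0 0.004 0.03 0.005 -1;0 0 0 0.004 0.05 0.005 -1;0 0 0 0.004 0.07 0.005 -1;0 0 0 0.004 0.08 0.005 -1;0 0 0 0.004 0.09 0.005 -1;0 0 0 0.004 0.10 0.005 -1;0 0 0 0.004 0.11 0.005 -1",
)

```text
time: 15.3
eef_pos: [0.5898, 0.0734, 0.1865]
tcp_rot: [0.998, 0.061, -0.002, -0.01]
contact_force: [-0.7, 29.7, 4.0]
opening: 0.152
finger_force: 45.3
```

Request:
send_rows(
  moves="0 0 0 0 0.01 0 -1;0 0 0 0 0.02 0 -1;0 0 0 0 0.02 0 -1",
)

```text
time: 15.68
eef_pos: [0.5898, 0.0732, 0.1865]
tcp_rot: [0.998, 0.061, -0.002, -0.014]
contact_force: [-0.1, 36.2, 4.5]
opening: 0.15
finger_force: 46.6
```

Request:
send_rows(
  moves="0 0 0 0 0.01 0 -1;0 0 0 0 0.02 0 -1;0 0 0 0 0.02 0 -1",
)

```text
time: 16.05
eef_pos: [0.5898, 0.073, 0.1865]
tcp_rot: [0.998, 0.061, -0.002, -0.018]
contact_force: [-1.2, 46.7, 5.5]
opening: 0.156
finger_force: 49.1
```

The cover stopped hard with the rib centred over the port (y=0.073 against 0.0727), which is the expected shut position. I'll relax, open and retreat.

Request:
send_rows(
  moves="0 0 0 0 -0.03 0 -1;0 0 0 0 -0.06 0 -1;0 0 0 0 -0.06 0 -0.2;0 0 0 0 -0.06 0 -0.2;0 0 0 0 -0.06 0 -0.2;0 0 0 0 -0.06 -0.2 -0.2;0 0 0 0 -0.06 -0.5 -0.2;0 0 0 0 -0.06 -0.7 -0.2;0 0 0 -0.6 -0.06 -0.7 -0.2;0 0 0 -0.9 -0.06 -0.7 -0.2;0 0 0 -0.9 -0.06 -0.7 -0.2;0 0 0 -0.9 -0.06 -0.7 -0.2",
)

```text
time: 17.55
eef_pos: [0.4091, 0.046, 0.3258]
tcp_rot: [0.998, 0.061, -0.002, -0.0]
contact_force: [0.7, -0.6, -0.3]
opening: 0.395
finger_force: 0.0
```

```bash
python3 -c "
from h import *
plan([.5,.07,.3],7.2)
a,*_=cam('top');b,*_=cam('side')
f=lambda im,x,y:np.clip(cv2.resize(im[y:y+150,x:x+200,::-1],(400,300))*1.5,0,255).astype('uint8')
cv2.imwrite('pics/e.png',np.vstack([np.hstack([f(a,72,108),f(b,130,180)]),np.hstack([f(a,272,140),f(b,230,150)])]))"
```

```text
at [0.4091 0.046  0.3258] yaw 7.01 t 17.55 F [ 0.72 -0.59 -0.33] M [-0.03  0.   -0.03] open 0.395 q6 1.31
rows [-0.0002  0.0005 -0.0005] [ 0.4661 -0.0635  0.1275]
```

View pics/e.png

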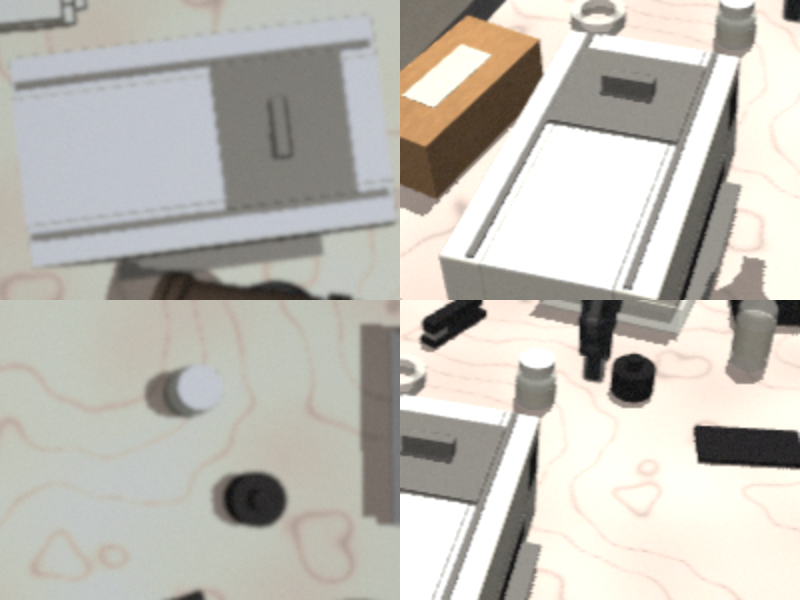

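The cover is shut over the port, with the rib at (280,127) in the top-left panel. The jar and the spent cartridge are where they were, and the arm is clear of everything.

```bash
python3 -c "
from plant import ctrl
print(ctrl.sign_off())"
```

```text
the job is handed in; nothing more can be done
None
```

The toner cartridge is locked in the port, the cover is slid shut to its end stop, the spent cartridge and jar were left where they stood, and the job is handed in at about 18 s; pushing the cover against its stop, the wrist force reached about 47 N.

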